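# Open the tight-capped bead jar in its stand

## Robot

A 6-joint arm with a two-finger parallel gripper is mounted at the origin on the work surface. World frame = base frame: x ahead of the robot, y to its left, z up, the work surface at z = 0. Lengths are in mm, angles in rad, forces in N, time in s.
With the tool pointing down it reaches from about 275 to 825 mm from the base axis. Payload 4.9 kg.
Tool frame: the origin (TCP) lies at the very end of the fingers, on their centre line; the grasp point (between the pads) lies 19 mm behind it; z points along the fingers, y is the direction in which the jaws open and shut (so a half turn about z gives the same grasp; the last joint's range is limited). The gripper opens to 85 mm and grips with 20 to 120 N. Pads are 22 mm wide; open, the fingers measure 114 mm over their backs; the gripper's body (76 mm by 85 mm) begins 54 mm behind the grasp point. The pads swing forward as they close: fully open they stand 13 mm farther back than shut.
Start: joints at [-1.329, 0.326, -0.193, 1.052, 0, 1.437], TCP at [201.872, -511.631, 231.281] pointing down, gripper open.
Joint ranges: [-2.65, 2.65], [-0.97, 1.79], [-1.3, 1.35], [-1.93, 2.1], [-1.47, 1.37], [-3.14, 3.14]. Speed limits (rad/s): [2.57, 2.57, 3.14, 3.14, 3.14, 3.14].

## Interface

Orientations are given as [roll, pitch, yaw] about the fixed x, y, z axes, in that order (R = Rz(yaw) Ry(pitch) Rx(roll)).
In Python, from bench import bot, solve_ik, imaging gives the robot as it stands. Calls block until the motion is done:
- bot.move_ptp(position, orientation): joint-space move of the TCP to a pose.
- bot.movel(position, rot=None, max_speed=150, threshold=None): straight line of the TCP; rot=None keeps the orientation; max_speed is the mean speed in mm/s. With threshold (N) it stops when the force on the tool has changed by that much, and returns True; else False.
- bot.move_j(angles): joint-space move.
- bot.grip(opening, effort=None): opening from 0.0 (shut) to 1.0 (fully open); effort is the grip in N (None keeps the last); returns when the fingers have stopped.
- bot.dwell(seconds).
- solve_ik(position, orientation): joint angles nearest the present ones, or None.
- bot.get_state(): the state.
- imaging.capture(name): name is "scene" or "top"; returns the picture (420x560x3 uint8, blue, green, red); there is no depth.
- imaging.camera_model(name): a dict with "K" (3x3 intrinsics, pixels), "position" and "rotation" of the camera in the world. Camera axes: x right, y up, looking along -z (the intrinsics and any distortion apply to the point x, -y, -z); pixel columns grow to the right and rows downward; lengths in mm; the calibration is good to about 2 mm. A picture is of the moment at which its call begins. camera_model takes no time and is no camera call.
A pose or a line that the arm cannot do raises bot.IKError and nothing moves.
- bot.sign_off(): hands the job in, once; it reports no verdict.
The state is a dict: "t": time; "qpos": joint angles; "joint_velocities": joint speeds; "effort": joint torques, N m; "tcp_pos": TCP position; "orientation": TCP orientation; "contact_force": force on the tool from outside, world axes, zero at the start; "wrist_torque": the same for the moment, N m; "opening": opening from 0.0 (shut) to 1.0 (fully open).
Only numpy, scipy, OpenCV 4.12 (cv2) and the standard library are available. Lean on these libraries where they do the work, as an engineer would, in place of code of your own. Each camera call takes 0.05 s, during which the arm holds its last target.

## Task

Put the closed glass jar of beads down fully home in the square pocket of the jar stand, then swing the red lever fully shut over the jar's shoulder so that the jar is braced. Then unscrew the tight blue cap anticlockwise, stop turning as soon as its thread lets go, lift it straight up and finish while holding it still and level in the gripper about 2 cm above the jar's mouth, touching nothing else: do not put it down or let go. Leave the lever shut, and keep the other things on the dressing table where they are.

Things in the scene. Friction and masses are not known exactly. Their poses are not given: they have to be found in the camera images.
- jar_mid (a point): Middle (half-way up, 53 mm above its underside) of the closed jar: a clear glass jar with coloured beads, square body 56 x 56 mm and 56 mm tall with a flat shoulder, then a round neck 33 mm in diameter up to the mouth at 102 mm; with its cap on, it is 106 mm tall and weighs 0.27 to 0.46 kg. z is up the jar; x and y are square to its sides, and the four sides are alike. It can be carried by its cap, which is locked on until unscrewed (with 1 mm of play).
- jar_mouth (a point): Centre of the jar's mouth, the top of its neck, 102 mm above its underside; axes as the jar's.
- cap_mid (a point): Middle (half-way up) of the blue screw cap: round, 54 mm in diameter, 26 mm tall, 50 g, z up, open below. Screwed on, its lower edge is 24 mm above the shoulder and its middle lies 93 mm above the jar's underside, 9 mm below the mouth. Held 2 cm above the mouth (its lower edge), its middle is 33 mm above the mouth.
- thread (a joint): How far the cap has been unscrewed from the jar, rad: 0 tight, grows as the cap is turned anticlockwise seen from above. The cap stays locked to the jar until about 1.05 rad, when its lugs leave the thread and it can be lifted straight up; stop between about 1.1 and 1.4 (at 1.6 it meets a hard stop). Turning takes about 0.4 N m all the way, and does not lift the cap. Keeps its value once the cap is off.
- pocket (a point): Centre of the floor of the square pocket in the jar stand, 8 mm above the table. The stand is fixed to the table; its x and y axes are square to the pocket's sides. The pocket is 60 x 60 mm inside and 26 mm deep, with white walls 8 mm thick and flared lips above them, up to 41 mm above the table and 40 mm from the centre. The jar may go in with any of its sides to the front.
- lever (a joint): Angle of the red lever of the jar stand, rad: 0 wide open (pointing to the stand's +y), pi/2 fully shut (pointing to the stand's -x, across the jar's shoulder beside the neck). It turns anticlockwise seen from above to shut, about an upright axis, with light friction, and stays where it is left.
- lever_knob (a point): Middle of the upright black knob at the lever's free end: 14 mm in diameter, 20 mm tall (74 to 94 mm above the table), standing on the lever's bar, which is 10 mm wide and lies 66 to 74 mm above the table. 125 mm from the hinge axis.
- lever_hinge (a point): Point on the lever's upright hinge axis, at the top of the bar, 74 mm above the table, over a post at 50 mm in x and 25 mm in y from the pocket's centre (stand's axes). Nothing of the post stands higher.
- bangle: Bystander: steel bangle ring lying flat, 68 mm across, 8 mm high; origin at its underside.
- comb: Bystander: orange plastic comb lying flat, 150 x 36 mm, 5 mm thick; origin at its underside, x along it.
- perfume: Bystander: amber glass perfume bottle, 44 mm in diameter, 100 mm tall; origin at its underside.
- cream: Bystander: blue pot of face cream with a white lid, 60 mm in diameter, 50 mm tall; origin at its underside.
- hairbrush: Bystander: wooden hairbrush lying bristles down along its x, 200 mm long, head 55 mm wide, 25 mm high; origin on its underside, between handle and head.
- dish: Bystander: white ceramic trinket dish, 100 mm across, 22 mm high; origin at its underside.
- lipstick: Bystander: red lipstick tube, 20 mm wide, 70 mm tall, standing; origin at its underside.
Things that resemble listed ones, but are neither listed nor needed, are in the scene too. Of the things shaped like the part that bears cap_mid, the blue one is meant.

How it is judged:
By the outcome, as a careful person would: the job done as asked, in the order asked, and still so for the second after the job is handed in, while the arm keeps its last pose, push and grip.
It also fails if it takes over 72 s, if anything falls off the work surface, if the arm or the gripper's body presses on something with over 40 N, if the wrist force passes 120 N, or if a joint passes its speed limit or range.

## Working session

There is one attempt and no reset: what is moved stays moved. The work goes in short steps, each a Python script; the robot and the scene stay as the last script left them, time stands still between calls to the robot, and variables do not carry over. Pictures are saved under pics/ and viewed, and the job is handed in when it is done.

```bash
ls; mkdir -p pics
python3 - <<'E'
from bench import bot, solve_ik, imaging
import cv2
for n in("scene","top"):
    cv2.imwrite(f"pics/{n}0.png",imaging.capture(n)); m=imaging.camera_model(n); print(n,m)
print(bot.get_state())
E
```

```text
pics
scene {'K': array([[457.92053425,   0.        , 284.44254193],
       [  0.        , 457.92053425, 210.20660773],
       [  0.        ,   0.        ,   1.        ]]), 'position': array([ 878.37254517, -650.69743845, 1099.54557792]), 'rotation': array([ 0.58354703, -0.0094471 ,  0.52955774])}
top {'K': array([[442.04400592,   0.        , 281.45746727],
       [  0.        , 442.04400592, 206.75441198],
       [  0.        ,   0.        ,   1.        ]]), 'position': array([ 362.37860254,  -27.71390568, 1447.66283383]), 'rotation': array([ 0.13602677,  0.00404277, -1.57167154])}
{'t': 0.1, 'qpos': array([-1.32916579e+00,  3.26895702e-01, -1.93494889e-01,  1.05205761e+00,
       -4.68330322e-06,  1.43660583e+00]), 'joint_velocities': array([ 0.00082456,  0.00013523,  0.00037711, -0.00038584, -0.00045751,
       -0.00048013]), 'effort': array([ 6.05256191e-04, -4.44238722e+01,  2.63037854e+01,  7.91538914e-03,
       -1.69952050e-04, -1.87319813e-06]), 'tcp_pos': array([ 201.75064679, -511.06613892,  230.56187722]), 'orientation': array([-3.13995501e+00, -2.16359614e-04,  3.75820862e-01]), 'contact_force': array([ 0.10928004, -0.06407358,  0.78422489]), 'wrist_torque': array([ 0.00496224, -0.07530051, -0.03014491]), 'opening': 1.005297611693419}
```

View pics/scene0.png

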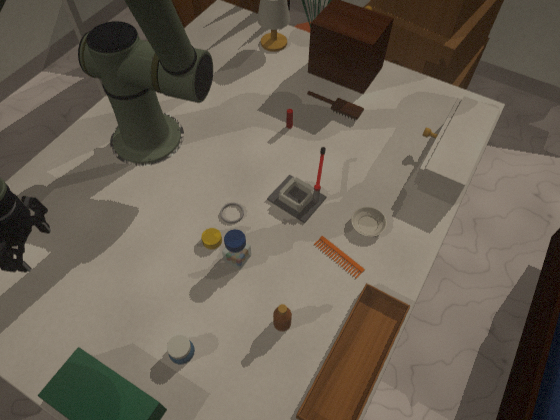

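View pics/top0.png

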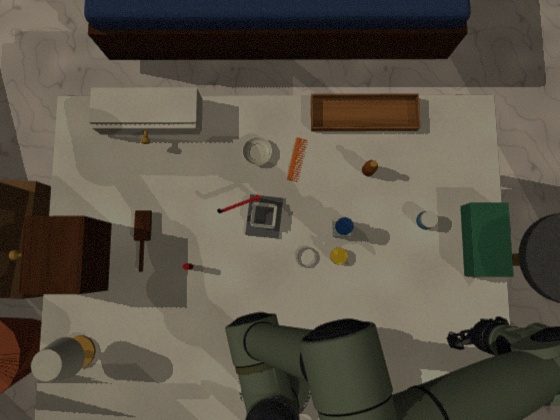

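```bash
cat > h.py <<'E'
import numpy as np, cv2
from scipy.spatial.transform import Rotation as R
from scipy.optimize import least_squares
from bench import bot, solve_ik, imaging
M={n:imaging.camera_model(n) for n in("scene","top")}
def proj(n,P):
    m=M[n]; Rc=R.from_euler('xyz',m['rotation']).as_matrix()
    c=(np.atleast_2d(P)-m['position'])@Rc
    c=c*[1,-1,-1]; p=c@m['K'].T
    return p[:,:2]/p[:,2:]
def ray(n,uv):
    m=M[n]; Rc=R.from_euler('xyz',m['rotation']).as_matrix()
    d=np.linalg.inv(m['K'])@np.array([uv[0],uv[1],1.]); d=Rc@(d*[1,-1,-1])
    return m['position'],d/np.linalg.norm(d)
def atz(n,uv,z):
    o,d=ray(n,uv); return o+d*(z-o[2])/d[2]
def tri(a,b):
    f=lambda X:np.r_[(proj('scene',X)[0]-a),(proj('top',X)[0]-b)]
    s=least_squares(f,[400,0,50]); return s.x, np.abs(s.fun).max()
def crop(n,x0,y0,w,h,k,name,img=None):
    im=imaging.capture(n) if img is None else img
    c=cv2.resize(im[y0:y0+h,x0:x0+w],None,fx=k,fy=k,interpolation=cv2.INTER_CUBIC)
    for i in range(0,w,10): cv2.putText(c,str(x0+i),(i*k,8),0,.3,(0,0,255),1); cv2.line(c,(i*k,0),(i*k,3),(0,0,255),1)
    for i in range(0,h,10): cv2.putText(c,str(y0+i),(0,i*k+4),0,.3,(0,0,255),1)
    cv2.imwrite(f"pics/{name}.png",c)
E
python3 - <<'E'
from h import *
s=cv2.imread('pics/scene0.png');t=cv2.imread('pics/top0.png')
crop('scene',190,140,150,125,5,'s_c',s)
crop('top',205,180,160,95,5,'t_c',t)
print(M['top'].keys(),M['top'].get('distortion'))
print(tri((235,239),(344,226.5)), tri((322,150),(220,211)))
print(proj('top',[[201.8,-511.6,231]]),proj('scene',[[201.8,-511.6,231],[0,0,0]]))
E
```

```text
dict_keys(['K', 'position', 'rotation']) None
(array([ 487.44318851, -213.06801726,   95.29383383]), np.float64(0.4743090741108915)) (array([536.07094474, 168.86322511,  85.29250741]), np.float64(0.0936902026479629))
[[464.34910346 327.72344408]] [[ 39.41057517 252.68886867]
 [147.28093038 136.79608   ]]
```

View pics/s_c.png

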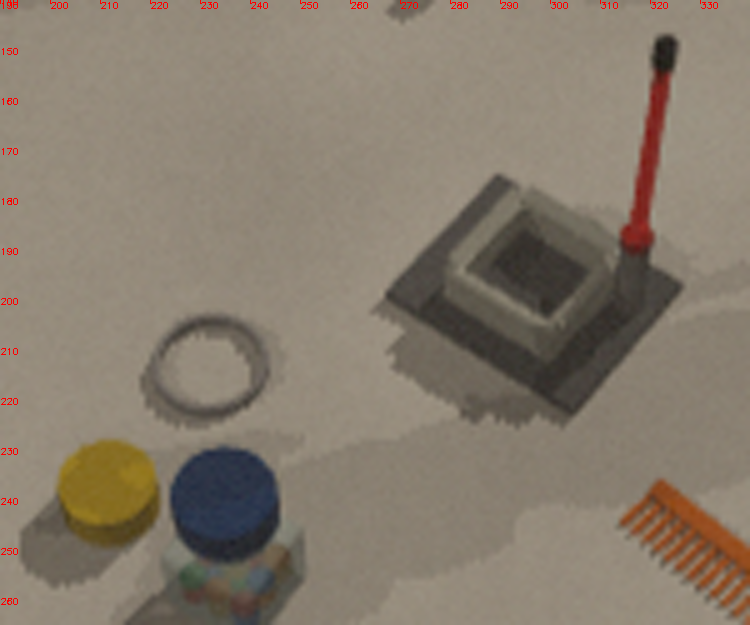

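View pics/t_c.png

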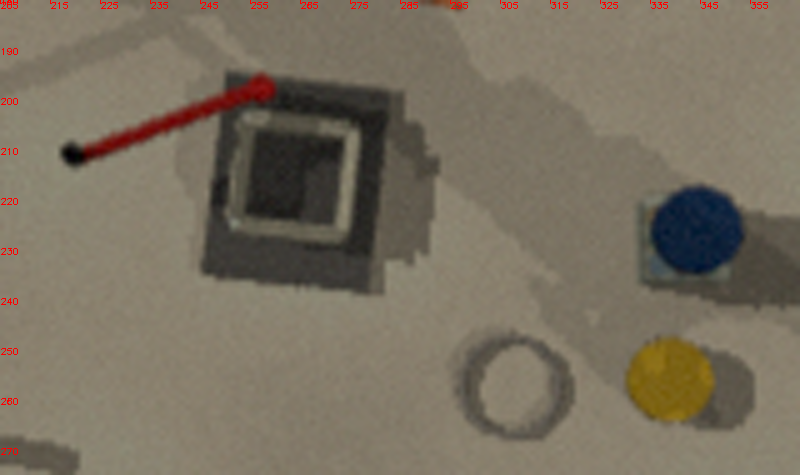

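Run:
```python
from h import *
for n in M:
    im=np.mean([imaging.capture(n).astype(float) for _ in range(8)],0)
    np.save(f'pics/{n}avg.npy',im)
    M_=np.clip(im*1.5,0,255).astype(np.uint8)
    cv2.imwrite(f'pics/{n}avg.png',M_)
s=cv2.imread('pics/sceneavg.png');t=cv2.imread('pics/topavg.png')
crop('scene',215,222,45,50,12,'s_j',s)
crop('top',325,210,55,35,12,'t_j',t)
crop('scene',263,170,70,55,11,'s_p',s)
crop('top',240,188,50,54,11,'t_p',t)
```

```text
(no output)
```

View pics/s_j.png

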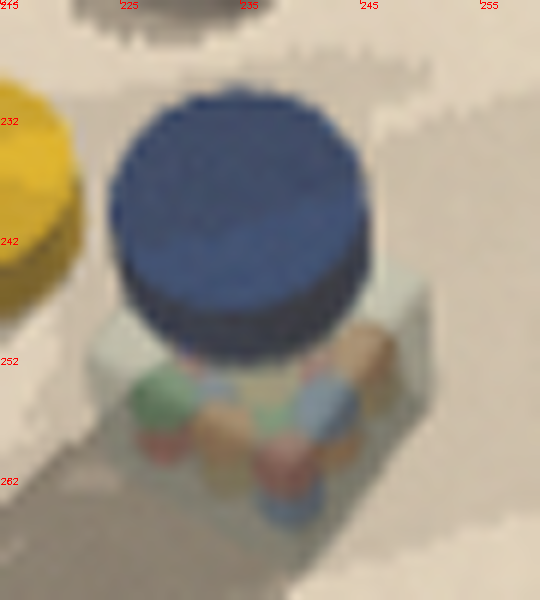

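View pics/t_j.png

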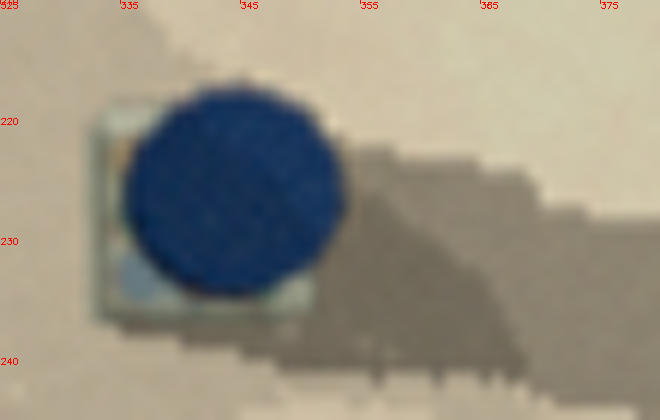

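View pics/s_p.png

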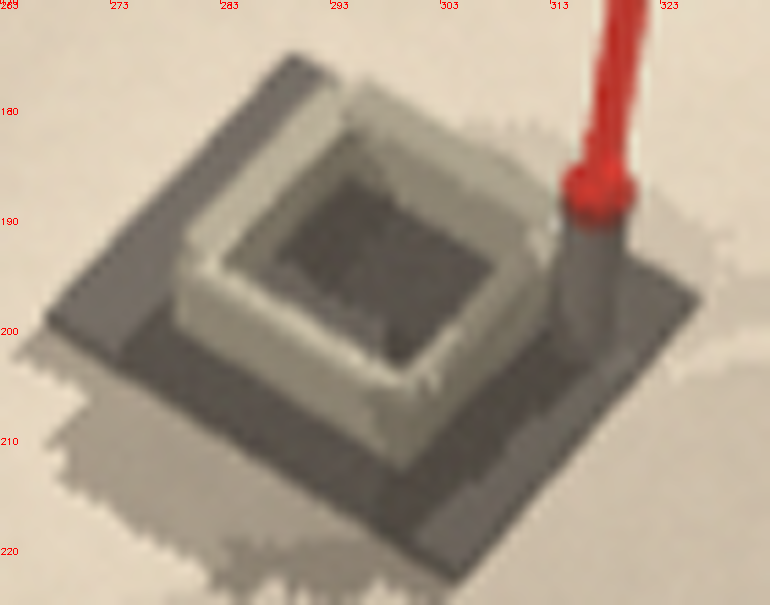

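View pics/t_p.png

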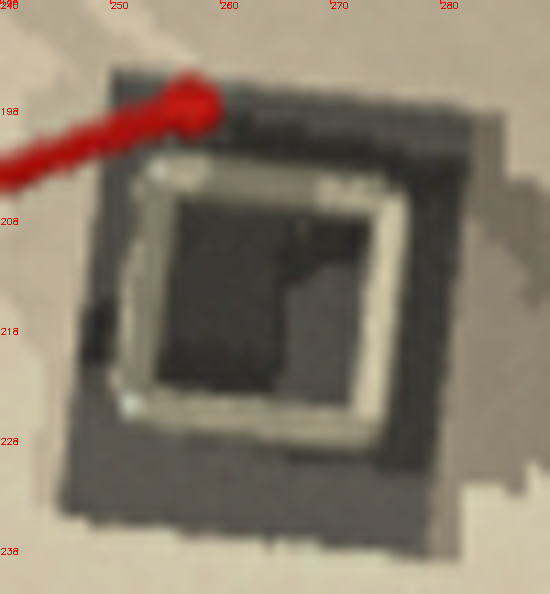

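```bash
cat > fit.py <<'E'
from h import *
c2=lambda x0,y0,k,p:np.array([x0+p[0]/k-.5,y0+p[1]/k-.5])
T=lambda p:c2(240,188,11,p); S=lambda p:c2(263,170,11,p)
sg=[(1,1),(1,-1),(-1,-1),(-1,1)]  # stand signs: TL,TR,BR,BL in top image
topP=[(113,72),(472,112),(430,558),(62,512)]; scP=[(700,298),(455,585),(45,318),(293,53)]
topR=[(150,152),(408,182),(380,450),(113,412)]; scR=[(560,215),(405,382),(180,245),(350,80)]
# scene order same: TL(+x,+y)->right ; (+,-)->bottom; (-,-)->left ; (-,+)->top
def res(v,full=False):
    x,y,a,px,mx,py,my,pz,l=v
    Rz=R.from_euler('z',a).as_matrix(); W=lambda p:Rz@np.array(p)+[x,y,0]
    r=[]
    for i,(sx,sy) in enumerate(sg):
        P=W([px if sx>0 else -mx, py if sy>0 else -my,pz])
        r+=[proj('top',P)[0]-T(topP[i]),proj('scene',P)[0]-S(scP[i])]
        P=W([40*sx,40*sy,41]); 
        r+=[proj('top',P)[0]-T(topR[i]),proj('scene',P)[0]-S(scR[i])]
    H=W([50,25,74]); r+=[proj('top',H)[0]-T((190,105)),proj('scene',H)[0]-S((598,188))]
    K=W([50-125*np.sin(l),25+125*np.cos(l),84]); r+=[proj('top',K)[0]-(219.1,210.4),proj('scene',K)[0]-(322.3,150.2)]
    r=np.array(r)
    return r if full else r.ravel()
if __name__=='__main__':
    s=least_squares(res,[500,20,-.1,70,60,60,60,8,.4],loss='soft_l1')
    print(s.x.round(3)); print(res(s.x,True).round(2))
    # jar
    Tj=lambda p:c2(325,210,12,p); Sj=lambda p:c2(215,222,12,p)
    # cap ellipse
    pts=np.load('pics/topavg.npy'); 
    for n,b in(('top',(325,210,55,35)),('scene',(218,222,40,45))):
        im=np.load(f'pics/{n}avg.npy').astype(np.uint8); 
        hsv=cv2.cvtColor(im,cv2.COLOR_BGR2HSV)
        m=((hsv[...,0]>100)&(hsv[...,0]<130)&(hsv[...,1]>110)).astype(np.uint8)
        z=np.zeros_like(m);x,y,w,h=b;z[y:y+h,x:x+w]=m[y:y+h,x:x+w]
        nn,lab,st,ce=cv2.connectedComponentsWithStats(z);k=1+st[1:,4].argmax();print(n,st[k],ce[k])
    a=Tj((235,190)); b=Sj((240,200)); print('cap top centre',tri(b,a),a,b)
E
python3 fit.py
```

```text
[ 5.29352e+02  3.52660e+01 -1.19000e-01  6.74820e+01  6.70280e+01
  5.52320e+01  5.55380e+01  3.65900e+00  4.85000e-01]
[[ 0.22 -0.08]
 [ 0.01  0.16]
 [-0.4  -0.34]
 [ 2.92 -1.13]
 [ 0.81  0.16]
 [ 0.14 -0.45]
 [ 0.82 -0.18]
 [ 0.56  2.07]
 [-0.21  0.04]
 [ 0.02 -0.02]
 [ 0.38  0.1 ]
 [-1.71  0.3 ]
 [-0.38  0.23]
 [ 0.23  0.25]
 [-0.21  0.62]
 [-0.43 -2.34]
 [ 0.38 -0.2 ]
 [ 0.12 -0.47]
 [ 0.26  0.18]
 [ 0.27 -0.18]]
top [336 218  17  17 223] [343.93721973 225.80269058]
scene [233 244   3   2   5] [234.2 244.6]
cap top centre (array([ 488.77899557, -213.79020595,  102.11737705]), np.float64(0.08732695981703387)) [344.08333333 225.33333333] [234.5        238.16666667]
```

```bash
cat > jar.py <<'E'
from h import *
import sys
c2=lambda x0,y0,k,p:np.array([x0+p[0]/k-.5,y0+p[1]/k-.5])
Tj=lambda p:c2(325,210,12,p); Sj=lambda p:c2(215,222,12,p)
print(atz('top',Tj((235,190)),106),atz('scene',Sj((240,200)),106))
th=np.linspace(0,2*np.pi,60)
def draw(x,y,a,name):
    out=[]
    for n,f,b,k in(('top','t_j',(325,210),12),('scene','s_j',(215,222),12)):
        im=cv2.imread(f'pics/{f}.png')
        Rz=R.from_euler('z',a).as_matrix()
        def pl(P,c):
            p=proj(n,(np.array(P)@Rz.T)+[x,y,0]); q=((p-b+.5)*k).astype(int)
            cv2.polylines(im,[q],True,c,1)
        for z in(0,56): pl([(28,28,z),(28,-28,z),(-28,-28,z),(-28,28,z)],(0,0,255) if z else (0,255,0))
        for s in[(1,1),(1,-1),(-1,-1),(-1,1)]: pl([(28*s[0],28*s[1],0),(28*s[0],28*s[1],56)],(255,255,0))
        for z in(80,106): pl([(27*np.cos(t),27*np.sin(t),z) for t in th],(0,255,255))
        out.append(cv2.copyMakeBorder(im,0,600-im.shape[0],0,0,0))
    o=np.hstack(out); o=cv2.resize(o,None,fx=.66,fy=.66,interpolation=cv2.INTER_AREA); cv2.imwrite(f'pics/{name}.png',o)
v=list(map(float,sys.argv[1:4])); draw(*v,sys.argv[4])
E
python3 jar.py 488 -213.5 0 j0
```

```text
[ 488.66354464 -213.04673192  106.        ] [ 490.12612464 -215.62872761  106.        ]
```

View pics/j0.png

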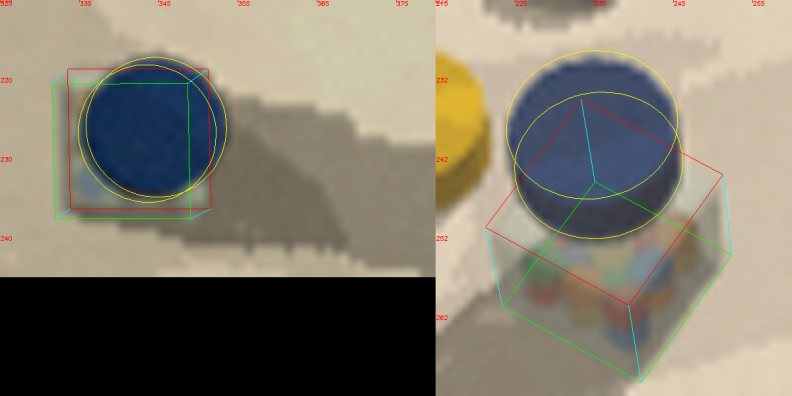

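```bash
cat > jf.py <<'E'
from h import *
c2=lambda x0,y0,k,p:np.array([x0+p[0]/k-.5,y0+p[1]/k-.5])
Tj=lambda p:c2(325,210,12,p); Sj=lambda p:c2(215,222,12,p)
def res(v):
    x,y,a,z0,dx,dy,ex,ey=v
    Rz=R.from_euler('z',a).as_matrix(); W=lambda *p:Rz@np.array(p)+[x,y,z0]
    so=np.array([dx,dy]);to=np.array([ex,ey])
    r=[proj('scene',W(28,28,56))[0]+so-Sj((430,283)),proj('scene',W(-28,-28,56))[0]+so-Sj((92,352)),
       proj('scene',W(28,-28,0))[0]+so-Sj((300,592)),proj('scene',W(28,28,0))[0]+so-Sj((434,405)),
       proj('scene',W(0,0,106))[0]+so-Sj((240,200)),
       proj('top',W(0,0,106))[0]+to-Tj((235,190)),
       proj('top',W(28,28,0))[0]+to-Tj((93,125)),proj('top',W(-28,28,0))[0]+to-Tj((95,322)),proj('top',W(-28,-28,56))[0]+to-Tj((314,308))]
    return np.r_[np.ravel(r),z0/2,np.array([dx,dy,ex,ey])/1.]
s=least_squares(res,[488,-213,0,0,0,0,0,0],loss='soft_l1');print(s.x.round(3));print(res(s.x)[:18].reshape(-1,2).round(2))
E
python3 jf.py
```

```text
[ 4.89227e+02 -2.15487e+02 -3.00000e-02 -3.13000e-01 -1.68000e-01
  1.83000e-01 -1.32000e-01 -2.10000e-02]
[[ 0.38 -0.14]
 [-1.69 -0.  ]
 [ 0.34  0.11]
 [ 1.12 -0.2 ]
 [-0.43  0.04]
 [ 0.65 -0.2 ]
 [-0.39 -0.46]
 [-0.79  0.13]
 [ 0.69  0.58]]
```

Run:
```python
from h import *
pi=np.pi
for p,y in(((489,-214.5,150),-.03),((489,-214.5,72),pi/2-.03),((529.4,35.3,82),-.119),((529.4,35.3,82),-.119-pi/2),((529.4,35.3,82),-.119+pi/2)):
    print(p,round(y,2),solve_ik(p,(pi,0,y)))
t0=bot.get_state()['t']
bot.move_ptp((489,-214.5,170),(pi,0,-.03)); print(bot.get_state()['t']-t0)
bot.movel((489,-214.5,73),max_speed=100)
bot.grip(0.0,25); s=bot.get_state(); print(s['t'],s['opening'],s['contact_force'],s['tcp_pos'],s['orientation'])
bot.grip(1.0)
bot.move_ptp((489,-214.5,73),(pi,0,pi/2-.03)); 
bot.grip(0.0,25); s=bot.get_state(); print(s['t'],s['opening'],s['contact_force'],s['tcp_pos'],s['orientation'])
cv2.imwrite('pics/g1.png',imaging.capture('scene'))
```

```text
(489, -214.5, 150) -0.03 [-0.55164944  0.36644826 -0.3564712   0.84787686  0.          2.61994322]
(489, -214.5, 72) 1.54 [-0.55164944  0.45956034 -0.44500571  0.66623027  0.          1.04914689]
(529.4, 35.3, 82) -0.12 [-0.07258535  0.44101302 -0.44427338  0.68550992  0.         -3.095178  ]
(529.4, 35.3, 82) -1.69 [-0.07258535  0.44101302 -0.44427338  0.68550992  0.         -1.52438168]
(529.4, 35.3, 82) 1.45 [-0.07258535  0.44101302 -0.44427338  0.68550992  0.          1.61721098]
1.5417
3.9583 0.6384316179720481 [-0.71663262  2.38150439  4.85910548] [ 489.41053245 -214.17189069   73.5255146 ] [-3.14102249e+00 -1.07371706e-03 -2.96705464e-02]
6.175 0.6185112036493038 [0.08806895 0.2771515  0.55602484] [ 489.10838402 -214.55682889   73.1499735 ] [3.14132211e+00 1.10759274e-04 1.54069222e+00]
```

```bash
python3 -c "
from h import *
crop('scene',190,190,90,80,8,'g1c',cv2.imread('pics/g1.png'))"
```

```text
(no output)
```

View pics/g1c.png

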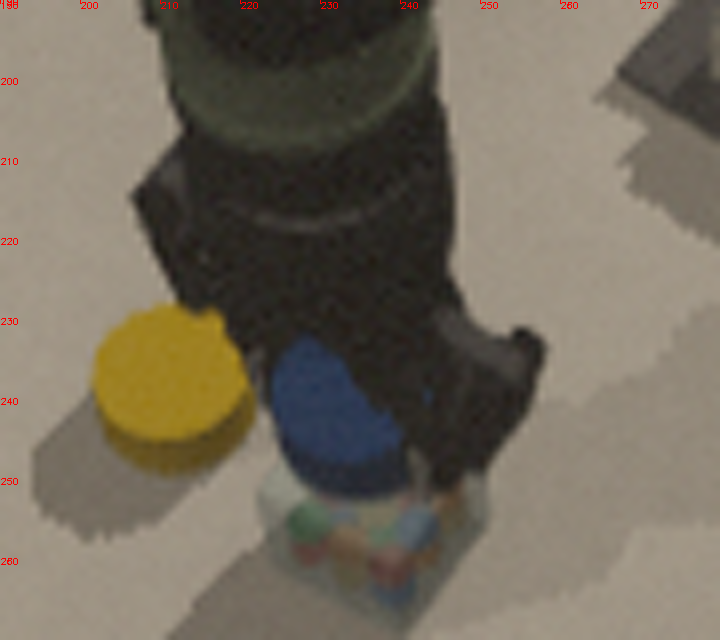

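Run:
```python
from h import *
pi=np.pi
bot.grip(0.0,60)
bot.movel((489,-214.5,200),max_speed=150)
s=bot.get_state(); print(s['t'],s['opening'],s['contact_force'],s['wrist_torque'])
bot.move_ptp((529.4,35.3,300),(pi,0,1.452))
bot.dwell(.3)
s=bot.get_state(); print(s['t'],s['opening'],s['contact_force'],s['tcp_pos'],s['orientation'])
for n in M:
    im=np.mean([imaging.capture(n).astype(float) for _ in range(4)],0); np.save(f'pics/{n}h.npy',im)
    cv2.imwrite(f'pics/{n}h.png',np.clip(im*1.5,0,255).astype(np.uint8))
p=proj('scene',[529,35,230])[0];q=proj('top',[529,35,230])[0];print(p,q)
crop('scene',int(p[0])-35,int(p[1])-30,70,70,10,'hs',cv2.imread('pics/sceneh.png'))
crop('top',int(q[0])-35,int(q[1])-30,70,60,10,'ht',cv2.imread('pics/toph.png'))
```

```text
7.4417 0.6169426337830434 [ 0.19208914  0.7308718  -4.22011845] [-0.0637366   0.03347077  0.06837172]
8.8 0.6057853707472921 [ 0.1917591  -1.06203528 -3.43401591] [529.31542193  34.3492425  299.57633644] [-3.14084781e+00  1.76755043e-04  1.45036523e+00]
[299.04370676 145.73606608] [260.62314563 206.80106025]
```

View pics/hs.png

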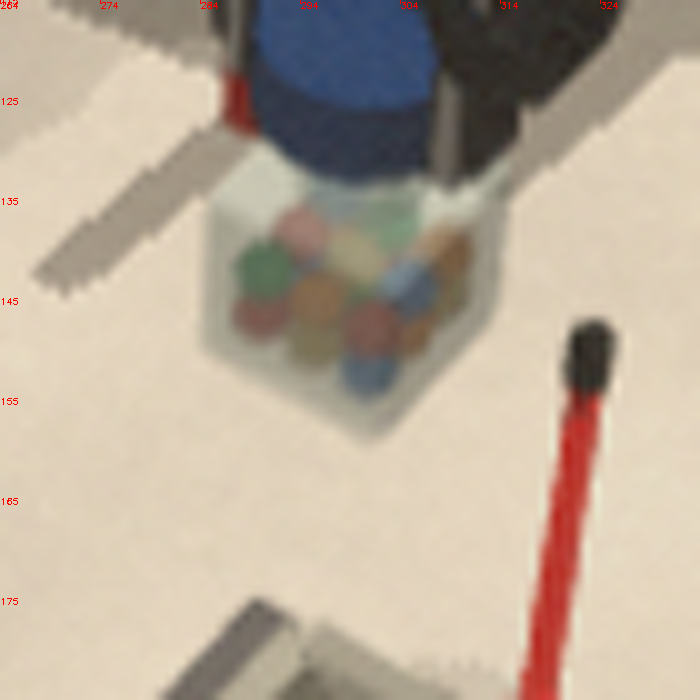

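View pics/ht.png

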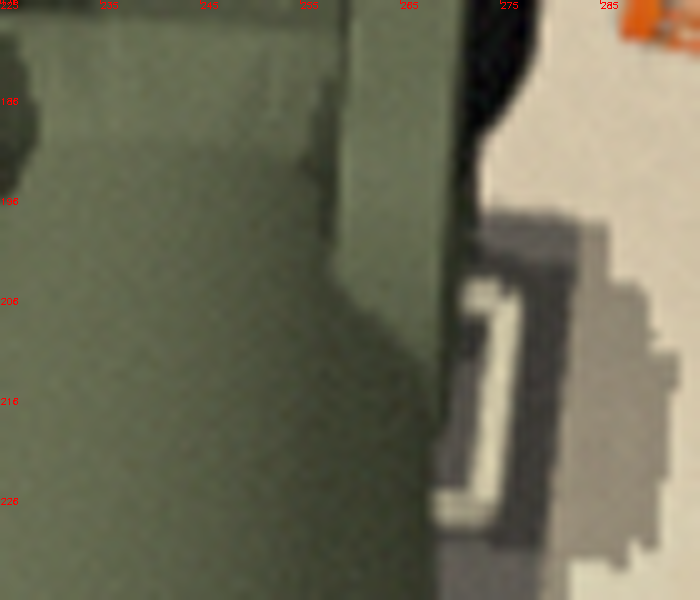

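Run:
```python
from h import *
o=np.array([264,115]); Sj=lambda p:o+np.array(p)/10.-.5
def res(v,fix=None):
    x,y,a,dz=v
    Rz=R.from_euler('z',a).as_matrix(); W=lambda *p:Rz@np.array(p)+[x,y,226.4+dz]
    r=[proj('scene',W(28,-28,0))[0]-Sj((375,440)),proj('scene',W(28,28,0))[0]-Sj((494,318)),proj('scene',W(-28,-28,0))[0]-Sj((203,347)),
     proj('scene',W(28,28,56))[0]-Sj((508,195)),proj('scene',W(-28,-28,56))[0]-Sj((210,195))]
    return np.r_[np.ravel(r),dz/1]
s=least_squares(res,[529,35,-.1,0],loss='soft_l1');print(s.x.round(3));print(res(s.x)[:10].reshape(-1,2).round(2))
J=s.jac;print(np.sqrt(np.diag(np.linalg.inv(J.T@J))))
```

```text
[ 5.29906e+02  3.12340e+01 -1.26000e-01 -9.00000e-02]
[[-0.08  1.44]
 [ 1.22  0.09]
 [-0.86  0.09]
 [ 1.29 -3.07]
 [-1.41 -0.14]]
[2.00555806 1.99521443 0.04372064 1.00572505]
```

Run:
```python
from h import *
bot.movel((529.4,35.3,122),max_speed=150); bot.dwell(.2)
s=bot.get_state(); print(s['t'],s['contact_force'],s['tcp_pos'],s['orientation'],s['qpos'])
im=imaging.capture('scene'); crop('scene',250,120,90,100,6,'d1',np.clip(im*1.4,0,255).astype(np.uint8))
```

```text
10.7333 [ 0.5575847  -0.09751369 -2.27287041] [529.93919348  35.28661035 122.68946935] [ 3.14021570e+00 -1.00311234e-04  1.45202678e+00] [-7.25575193e-02  3.90575606e-01 -3.99718476e-01  7.79122127e-01
  3.65948929e-05  1.61700845e+00]
```

View pics/d1.png

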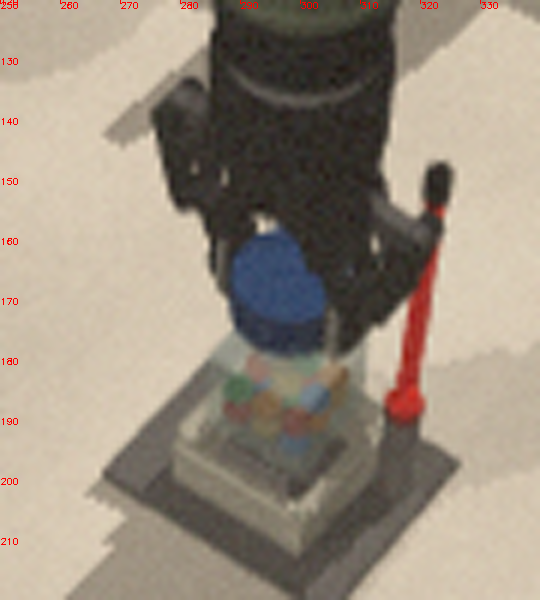

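Run:
```python
from h import *
def st():
    s=bot.get_state(); print(round(s['t'],2),s['contact_force'].round(1),s['wrist_torque'].round(2),s['tcp_pos'].round(1),s['opening'].round(3))
for z in(105,95,88,83,81.5):
    r=bot.movel((529.4,35.3,z),max_speed=40,threshold=12); print(z,r); st()
    if r: break
im=imaging.capture('scene'); crop('scene',250,120,90,100,6,'d2',np.clip(im*1.4,0,255).astype(np.uint8))
```

```text
105 FalseTraceback (most recent call last):
  File "<stdin>", line 5, in <module>
  File "<stdin>", line 3, in st
AttributeError: 'float' object has no attribute 'round'
```

```bash
cat >> h.py <<'E'
def st():
    s=bot.get_state(); print(round(s['t'],2),s['contact_force'].round(1),s['wrist_torque'].round(2),s['tcp_pos'].round(1),s['orientation'].round(3),round(float(s['opening']),3)); return s
E
python3 - <<'E'
from h import *
st()
for z in(95,88,83,81.5):
    r=bot.movel((529.4,35.3,z),max_speed=40,threshold=12); print(z,r); st()
    if r: break
im=imaging.capture('scene'); crop('scene',250,120,90,100,6,'d2',np.clip(im*1.4,0,255).astype(np.uint8))
E
```

```text
11.36 [ 0.4  0.1 -2.7] [ 0.   -0.04 -0.04] [529.2  35.3 104.7] [-3.141  0.     1.452] 0.609
95 False
11.76 [-1.   0.1 -3.1] [ 0.08 -0.02  0.01] [529.   35.3  94.6] [-3.141  0.     1.452] 0.609
88 False
12.08 [ 0.1 -0.1 -2.8] [-0.    0.03  0.02] [529.   35.3  87.6] [-3.141  0.     1.452] 0.607
83 False
12.36 [-0.2 -0.5 -3.6] [ 0.03 -0.04 -0.01] [529.2  35.3  82.7] [-3.141  0.     1.452] 0.608
81.5 False
12.61 [-0.  -0.5  0.2] [ 0.   -0.01 -0.01] [529.8  35.3  81.8] [ 3.141 -0.     1.452] 0.61
```

View pics/d2.png

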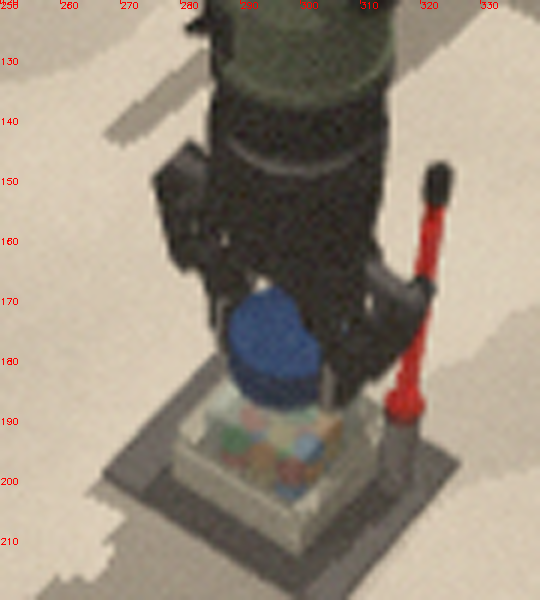

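```bash
cat >> h.py <<'E'
SX,SY,SA=529.35,35.27,-.119
def W(x,y,z=0): return R.from_euler('z',SA).as_matrix()@np.array([x,y,z])+[SX,SY,0]
def push(l,off,z): # tool centre position for lever angle l, off behind the knob
    k=np.array([50-125*np.sin(l),25+125*np.cos(l)]); t=np.array([-np.cos(l),-np.sin(l)])
    p=k-t*off; return tuple(W(p[0],p[1],z)),(np.pi,0,SA+l)
E
python3 - <<'E'
from h import *
r=bot.movel((529.4,35.3,79.5),max_speed=20,threshold=10); print(r); st()
bot.grip(1.0); st()
bot.movel((529.4,35.3,190),max_speed=200)
p,o=push(.45,38,160); print(p)
bot.grip(0.0,40)
bot.move_ptp(p,o)
for n in M: 
    im=imaging.capture(n); cv2.imwrite(f'pics/{n}r.png',np.clip(im*1.4,0,255).astype(np.uint8))
crop('scene',250,120,90,100,6,'r1',cv2.imread('pics/scener.png'))
crop('top',205,180,100,75,7,'r2',cv2.imread('pics/topr.png'))
st()
E
```

```text
False
12.91 [-3.2  0.1 12.8] [ 0.03  0.72 -0.02] [530.2  35.3  81.3] [ 3.139 -0.     1.452] 0.608
13.34 [ 1.1 -0.1 -0.3] [ 0.   -0.04  0.05] [529.3  35.3  79.3] [-3.141 -0.     1.452] 1.001
(np.float64(577.2780399322534), np.float64(184.72153630966022), np.float64(159.99999999999997))
16.16 [-0.  -0.  -0.2] [-0.01  0.06  0.01] [577.3 184.2 160.2] [ 3.141 -0.     0.331] 0.003
```

View pics/r1.png

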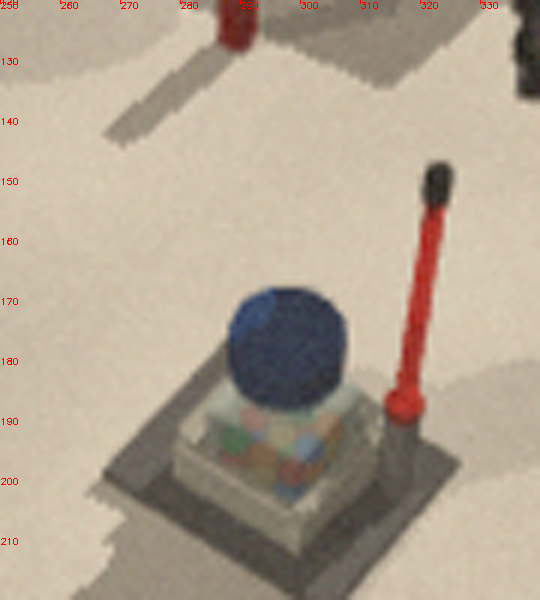

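View pics/r2.png

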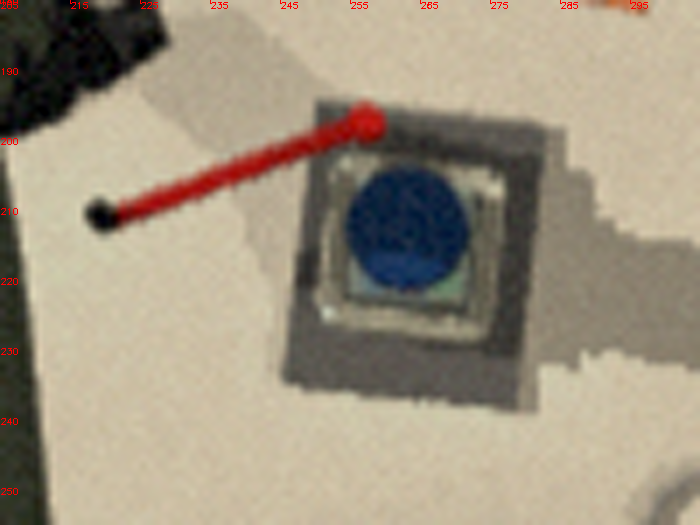

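Run:
```python
from h import *
p,o=push(.45,38,79.5); bot.movel(p,rot=o,max_speed=100); st()
for l in np.linspace(.45,1.42,5):
    p,o=push(l,18,79.5); r=bot.movel(p,rot=o,max_speed=80,threshold=15); s=st()
    if r: print('hit',l); break
im=imaging.capture('scene'); crop('scene',240,110,100,100,6,'l1',np.clip(im*1.4,0,255).astype(np.uint8))
im=imaging.capture('top'); crop('top',205,180,100,75,7,'l2',np.clip(im*1.4,0,255).astype(np.uint8))
```

```text
17.12 [ 0.3  0.8 -0.7] [-0.03 -0.02  0.03] [577.8 184.8  80.1] [ 3.141e+00 -1.000e-03  3.310e-01] -0.003
17.52 [ 0.6 -0.1 -0. ] [0.01 0.   0.05] [558.8 178.3  80.2] [ 3.141e+00 -1.000e-03  3.310e-01] 0.002
18.05 [ 0.3 -0.7 -0.4] [ 0.06 -0.01 -0.02] [530.1 169.1  79.8] [ 3.141e+00 -1.000e-03  5.720e-01] 0.002
18.58 [ 0.3  0.4 -0. ] [-0.07  0.01  0.02] [504.1 153.1  79.7] [ 3.141e+00 -1.000e-03  8.140e-01] -0.0
19.12 [-0.1  0.9 -0.4] [ 0.02 -0.   -0.03] [482.6 131.4  79.7] [ 3.141e+00 -1.000e-03  1.057e+00] 0.0
19.65 [-0.  -0.3 -0.3] [ 0.05 -0.03  0.03] [466.9 105.1  79.6] [ 3.141 -0.     1.299] 0.004
```

View pics/l1.png

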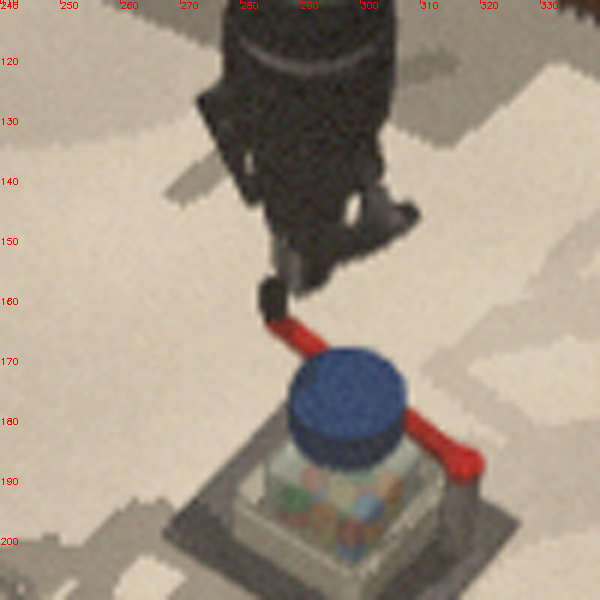

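View pics/l2.png

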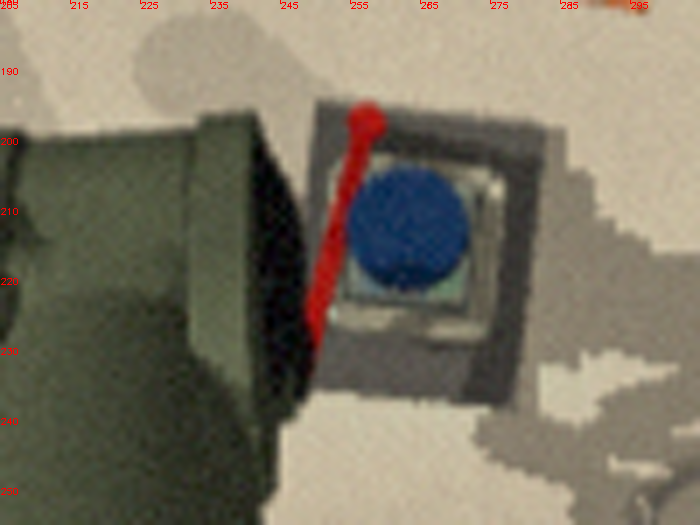

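Run:
```python
from h import *
for l in (1.5,1.57,1.62,1.68,1.75):
    p,o=push(l,18,79.5); o=(o[0],0,SA+min(l,1.57))
    r=bot.movel(p,rot=o,max_speed=40,threshold=14); s=st(); print(l,r)
    if r: break
bot.dwell(.3); st()
im=imaging.capture('scene'); crop('scene',240,110,100,100,6,'l3',np.clip(im*1.4,0,255).astype(np.uint8))
```

```text
20.15 [-0.4  0.4 -0.4] [-0.05 -0.01  0.03] [462.8  95.6  79.5] [ 3.142 -0.     1.38 ] 0.002
1.5 False
20.52 [ 1.9  3.2 -0.7] [ 0.64 -0.17 -0.07] [460.4  87.7  79.6] [ 3.141e+00 -1.000e-03  1.450e+00] -0.001
1.57 False
20.73 [1.2 3.9 0.2] [ 0.93 -0.26 -0.03] [460.4  87.7  79.7] [ 3.14  -0.016  1.453] 0.002
1.62 True
21.03 [1.6 4.9 1.4] [ 1.   -0.32  0.04] [460.3  87.7  79.6] [ 3.141 -0.014  1.454] -0.004
```

View pics/l3.png

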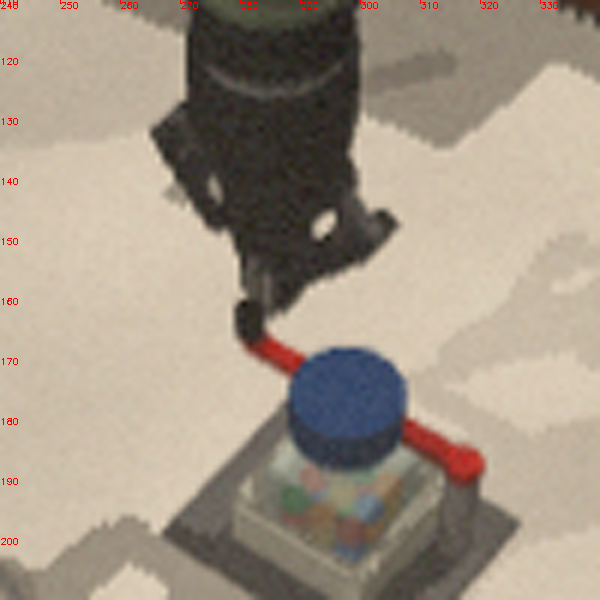

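Run:
```python
from h import *
p,o=push(1.57,45,79.5); bot.movel(p,rot=o,max_speed=100)
bot.movel((p[0],p[1],190),max_speed=200); bot.grip(1.0)
bot.move_ptp((529.4,35.3,190),(np.pi,0,1.452)); 
for n in M:
    im=imaging.capture(n); cv2.imwrite(f'pics/{n}k.png',np.clip(im*1.4,0,255).astype(np.uint8))
crop('scene',240,110,100,100,6,'k1',cv2.imread('pics/scenek.png'))
bot.movel((529.4,35.3,82),max_speed=120); s=st()
bot.grip(0.0,70); s=st(); bot.dwell(.2); s=st(); print(s['qpos'])
```

```text
24.62 [ 0.1 -0.4  0.5] [-0.03  0.   -0.  ] [529.9  35.4  82.6] [ 3.14  -0.     1.452] 1.004
25.04 [-1.5  0.5  5.7] [0.01 0.2  0.04] [530.2  35.2  83. ] [ 3.14  -0.     1.452] 0.607
25.24 [-0.9  0.3  6.1] [ 0.02  0.16 -0.  ] [530.2  35.2  83. ] [ 3.14  -0.     1.452] 0.605
[-7.26244304e-02  4.39634662e-01 -4.43290656e-01  6.85960701e-01
  1.98519922e-05  1.61699399e+00]
```

View pics/k1.png

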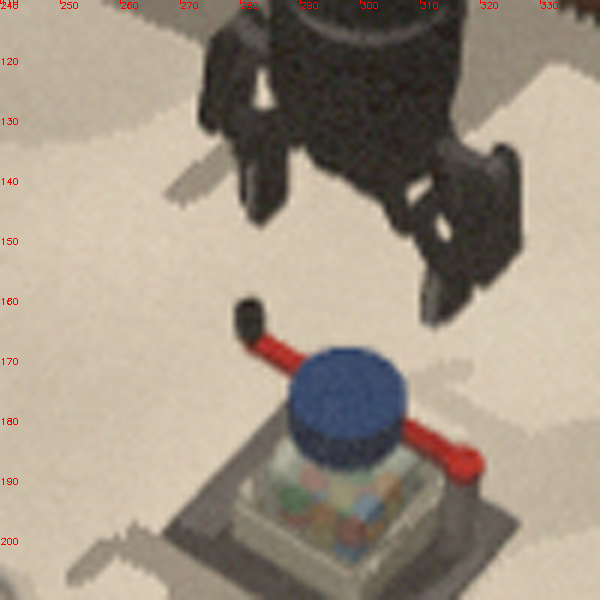

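Run:
```python
from h import *
for l in(1.5,1.57): print(proj('scene',W(50-125*np.sin(l),25+125*np.cos(l),84)))
s=st(); q=s['qpos'].copy(); q[5]=1.617
# keep other joints' present command: from IK
qc=solve_ik((529.4,35.3,82),(np.pi,0,1.452)); print(qc)
for d in(.05,.1,.15,.2,.3,.45,.6):
    c=np.array(qc); c[5]-=d; bot.move_j(c); print(d,end=' '); st()
```

```text
[[283.26369875 160.6710632 ]]
[[281.32241376 162.49995252]]
25.24 [-0.9  0.3  6.1] [ 0.02  0.16 -0.  ] [530.2  35.2  83. ] [ 3.14  -0.     1.452] 0.605
[-0.07258535  0.44101302 -0.44427338  0.68550992  0.          1.6170073 ]
0.05 25.49 [-1.2  0.3  5. ] [ 0.14  0.14 -0.08] [530.2  35.4  83. ] [ 3.14  -0.     1.502] 0.608
0.1 25.74 [-1.2  2.1  5.9] [ 0.36  0.17 -0.25] [530.   35.7  83. ] [ 3.140e+00 -1.000e-03  1.552e+00] 0.61
0.15 25.99 [-1.3  2.3  6.1] [ 0.33  0.24 -0.29] [530.1  35.8  83. ] [ 3.140e+00 -1.000e-03  1.602e+00] 0.603
0.2 26.24 [-1.6  2.5  6. ] [ 0.38  0.21 -0.26] [530.1  35.8  83. ] [ 3.140e+00 -1.000e-03  1.652e+00] 0.606
0.3 26.49 [-1.2  1.2  5.2] [ 0.36  0.21 -0.22] [530.1  35.8  83. ] [ 3.140e+00 -1.000e-03  1.752e+00] 0.608
0.45 26.76 [-0.8  2.5  5.3] [ 0.41  0.08 -0.13] [530.2  35.8  83. ] [ 3.139e+00 -1.000e-03  1.902e+00] 0.606
0.6 27.02 [-1.2  1.6  4.8] [ 0.4   0.14 -0.13] [530.2  35.9  83. ] [ 3.139 -0.     2.052] 0.601
```

Run:
```python
from h import *
qc=solve_ik((529.4,35.3,82),(np.pi,0,2.052)); qc=np.array(qc); qc[5]=1.617
for d in(.75,.9,1.0,1.1,1.15,1.2,1.25,1.28):
    c=qc.copy(); c[5]-=d; bot.move_j(c); print(d,end=' '); st()
im=imaging.capture('scene'); crop('scene',240,110,100,100,6,'u1',np.clip(im*1.4,0,255).astype(np.uint8))
```

```text
0.75 27.29 [-0.8  2.2  5.8] [ 0.51  0.09 -0.17] [530.3  35.9  83. ] [ 3.139 -0.     2.202] 0.607
0.9 27.56 [-0.9  3.   5.8] [ 0.45  0.05 -0.17] [530.3  36.   83. ] [3.139 0.    2.352] 0.609
1.0 27.81 [-0.8  2.5  6.8] [ 0.57  0.08 -0.19] [530.3  36.1  83. ] [3.139e+00 1.000e-03 2.452e+00] 0.601
1.1 28.06 [-0.8  3.5  5.8] [ 0.58  0.03 -0.19] [530.4  36.1  83. ] [3.139e+00 1.000e-03 2.552e+00] 0.609
1.15 28.31 [0.2 2.4 5.3] [ 0.58  0.07 -0.26] [530.4  36.1  83. ] [3.139e+00 1.000e-03 2.602e+00] 0.607
1.2 28.56 [-0.7  2.8  4.9] [ 0.65  0.11 -0.31] [530.4  36.1  83.1] [3.139e+00 1.000e-03 2.652e+00] 0.601
1.25 28.81 [-0.2  2.9  5.8] [ 0.65  0.02 -0.26] [530.4  36.2  83. ] [3.139e+00 1.000e-03 2.702e+00] 0.604
1.28 29.06 [0.4 3.2 5.3] [ 0.63  0.05 -0.33] [530.4  36.2  83. ] [3.139e+00 1.000e-03 2.732e+00] 0.609
```

View pics/u1.png

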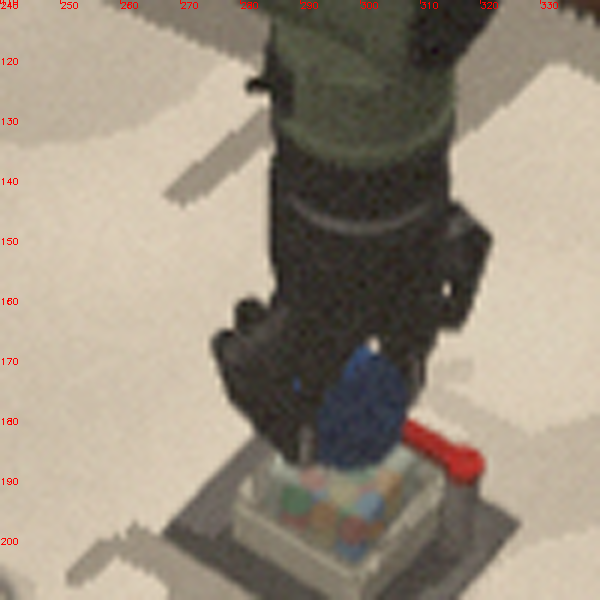

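Run:
```python
from h import *
x,y=530.0,35.8
for z in(83,85,87.5,90):
    r=bot.movel((529.4,35.5,z),max_speed=15,threshold=14); print(z,r,end=' ');s=st()
    if r: break
```

```text
83 False 29.36 [1.9 3.8 1.9] [ 0.74 -0.28 -0.25] [530.1  36.   83.4] [3.140e+00 1.000e-03 2.732e+00] 0.605
85 False 29.64 [ 2.   1.8 -2.2] [ 0.38 -0.24 -0.2 ] [529.2  35.4  84.8] [-3.141 -0.     2.732] 0.604
87.5 False 29.96 [ 0.9 -0.1 -0.3] [ 0.05 -0.12  0.01] [529.4  35.2  87.7] [-3.141  0.     2.732] 0.608
90 False 30.27 [-0.1 -0.   0.3] [ 0.11 -0.14 -0.  ] [529.7  35.4  90.3] [3.142e+00 1.000e-03 2.732e+00] 0.606
```

Run:
```python
from h import *
r=bot.movel((529.6,35.5,124.8),max_speed=40,threshold=14); print(r); st(); bot.dwell(1.0); s=st(); print(s['joint_velocities'].round(4))
for n in M:
    im=imaging.capture(n); cv2.imwrite(f'pics/{n}f.png',np.clip(im*1.4,0,255).astype(np.uint8))
crop('scene',240,110,100,100,6,'f1',cv2.imread('pics/scenef.png'))
```

```text
False
31.29 [ 0.2 -0.5 -0.4] [-0.01  0.05 -0.01] [529.4  35.5 124.6] [-3.142 -0.     2.732] 0.603
32.29 [ 0.5 -0.1 -0.7] [ 0.03 -0.01 -0.03] [529.6  35.5 124.8] [3.142 0.    2.732] 0.607
[-0.0003 -0.0019  0.0004  0.0002  0.0001  0.0011]
```

View pics/f1.png

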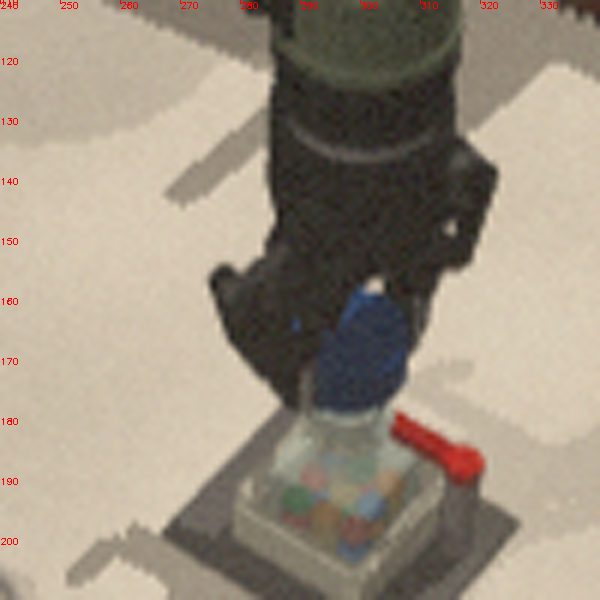

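View pics/topf.png

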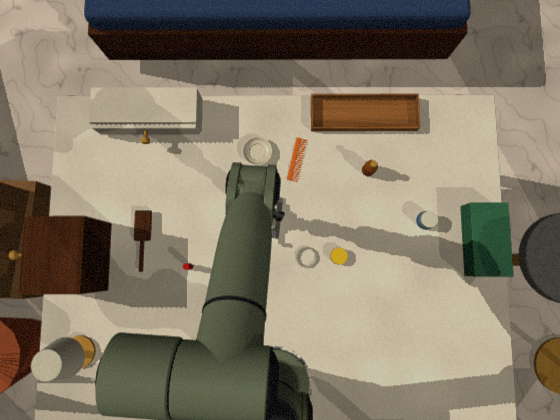

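View pics/scenef.png

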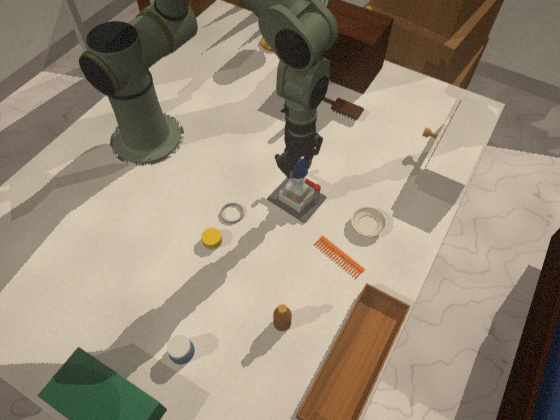

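Run:
```python
from h import *
t=np.linspace(0,6.28,100)
for z in(120,130,140): print(z,proj('scene',np.c_[529.6+27*np.cos(t),35.5+27*np.sin(t),0*t+z])[:,1].max().round(1))
print(proj('scene',np.c_[529.6+16.5*np.cos(t),35.5+16.5*np.sin(t),0*t+110])[:,1].max().round(1))
```

```text
120 180.8
130 178.5
140 176.2
179.9
```

Run:
```python
from h import *
st(); print(bot.sign_off())
```

```text
32.39 [ 0.2 -0.2  0. ] [ 0.02 -0.03  0.04] [529.6  35.5 124.8] [ 3.142 -0.     2.732] 0.603
the job is handed in; nothing more can be done
None
```

I put the jar home in the pocket, swung the lever shut, unscrewed the blue cap and handed the job in with the gripper holding the cap still and level above the jar's mouth. It took 32.4 s of the 72 s; `sign_off` gives no verdict.

- **Jar:** It went into the pocket with no side contact. With 13 N of downward push it had stopped about 8 mm above its table height, which matches the pocket floor.
- **Lever:** I pushed the knob until it met the stop. In the picture taken afterwards the knob was within about 1 px of where a fully shut lever should put it. In the last pictures the gripper hides the knob, but the visible part of the bar had not moved.
- **Cap:** I turned the gripper 1.28 rad anticlockwise, about 1.2 rad on the thread after allowing for the jar's play in the pocket. This thread figure is an estimate, because a slip of the round cap could not be seen directly. The cap then lifted freely, with the force falling to about 0 N.
- **Final hold:** I raised the cap about 42 mm from where it was gripped, so its lower edge is about 20 mm above the mouth. The picture agrees to within a few millimetres. The tool was vertical and still, with no contact force.
- **Other things:** All the bystanders I could see in the last pictures were where they started. From above the arm hides part of the table.

One disagreement: before I moved anything, the cameras put the top of the cap at 102 mm rather than 106 mm. The grasp was not affected.

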